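# Dock the charger and click its dial to the sixth setting

### The arm

A 7-joint arm with a two-finger parallel gripper is mounted at the origin on the work surface. World frame = base frame: x ahead of the robot, y to its left, z up, the work surface at z = 0. Lengths are in m, angles in rad, forces in N, time in s.
With the tool pointing down it reaches from about 0.4 to 0.875 m from the base axis. Payload 19.3 kg.
Tool frame: the origin (TCP) lies on the centre line of the jaws, within the pads' length; the fingertips stand r.finger_overhang ahead of it and the grasp point (between the pads) is the TCP (r.finger_overhang is the distance from the TCP to the fingertips, in m); z points along the fingers, y is the line along which they close (so a half turn about z gives the same grasp; the last joint's range is limited). The gripper opens to 85 mm and grips with 20 to 120 N. Pads are 22 mm wide; open, the fingers measure 114 mm over their backs; the gripper's body (76 mm by 85 mm) begins 54 mm behind the grasp point. The pads swing forward as they close: fully open they stand 13 mm farther back than shut.
Start: joints at [1.111, 0.521, -0.036, 1.599, 0.021, 1.021, -0.113], TCP at [0.237, -0.578, 0.25] pointing down, gripper open.
Joint ranges: [-2.91, 2.91], [-0.3, 2.13], [-1.5, 1.42], [0.17, 2.43], [-1.26, 4.41], [0.16, 1.93], [-2.52, 2.52]. Speed limits (rad/s): [1.89, 1.89, 2.39, 2.39, 3.01, 3.01, 3.01].

### API

Orientations are given as a rotation vector (axis times angle).
In Python, from bench import r gives the robot as it stands.
- The arm moves only by the shell command python3 -m handwheel 'ROWS'. ROWS is JSON, a list of rows, each an object of numbers: "tx", "ty", "tz": the shift along the tool's x, y, z in units of 30 mm (1.0 is 30 mm); "wx", "wy", "wz": the turn, a rotation vector about the tool's x, y, z in units of 5 degrees (1.0 is 5 degrees); "hand": the finger opening in mm, from 0 to 85.4. A call has 1 to 8 rows; each row shifts and turns the commanded pose from where the row before left it, along the tool's axes as they then stand; what a row does not reach is not made up. A row lasts 1/12 s, in which the tool goes at most 41.7 mm and 7.16 degrees, less where a joint would pass 70% of its speed; a pose out of reach is approached as far as the arm can. A call is refused whole if a number of a shift passes 1 or a number of a turn 1, either way. A call with a gripper value outside its range is refused whole. The fingers move at their own pace and stop on an object; the grip force is fixed at half the most. Time passes only in rows, so rows that do not move let the fingers close. It gives the time, the measured TCP pose, the force, the opening and the grip force at its end, in the units of the state.
- r.sense(): the state, without advancing time (a new reading comes with each control period).
- r.camera(name): name is "scene" or "top" or "wrist"; returns the picture (420x560x3 uint8, red, green, blue); there is no depth.
- r.get_calibration(name): a dict with "camera_matrix" (3x3 intrinsics, pixels), "D" ([k1, k2, p1, p2, k3] as OpenCV has them; the pictures are not rectified), "rvec" (rotation vector, rad) and "tvec" (3), from world to camera coordinates, as OpenCV has them. Camera axes: x right, y down, z forward; pixel columns grow to the right and rows downward; lengths in m; the calibration is good to about 2 mm. A picture is of the moment at which its call begins: read the wrist's pose just before it. get_calibration takes no time and is no camera call; for the wrist camera it gives the pose at the moment of the call.
- r.sign_off(): hands the job in; it is judged then, once.
The state is a dict: "time_s": time; "joint_pos": joint angles; "qvel": joint speeds; "joint_torque": joint torques, N m; "ee_pos": TCP position; "orientation": TCP orientation; "ft_force": force on the tool from outside, world axes, zero at the start; "torque": the same for the moment, N m; "grip_width": finger opening in m; "grip_force": force on a finger pad.
Only numpy, scipy, OpenCV 4.12 (cv2) and the standard library are available. Lean on these libraries where they do the work, as an engineer would, in place of code of your own. Each camera call takes 0.05 s, during which the arm holds its last target. There are 200 camera calls.

### The job

Pick up the orange battery charger by its body, set it down (do not drop it) flat and fully home in the zinc cradle, dial up, either way round, and let go. Then turn its dial until it rests in the sixth click clockwise from the big end dot, leaving the charger home in the cradle, and let go. Leave the ashtray, terminal cap, spanner, blue case, jar and screwdriver where they are.

Things in the scene. Friction and masses are not known exactly. Their poses are not given: they have to be found in the camera images.
- charger: Orange plastic battery charger, a loose box 160 long (x) x 64 wide (y) x 42 high (z) mm, about 0.6 kg, lying flat with the dial on top; no leads. Origin at the centre of its underside. The dial's axis is vertical, at x = +48 mm, y = 0 of the charger. Its middle is free to grip across the 64 mm width from above.
- cradle: Zinc-plated cradle fixed to the shelf, plate 178 (x) x 82 (y) x 6 mm, origin under its centre; at home the charger's underside is 6 mm above the shelf. Pocket 168 x 72 mm (4 mm play all round). End walls 5 mm thick, tops 22 mm above the shelf; the long sides have only corner cheeks of the same height, 28 mm long from the ends, so their middle 120 mm is open for fingers.
- dial (a joint): Dial angle on the charger, rad, growing clockwise from above. Ten clicks at 0, 0.524 ... 4.712 (30 degrees each), stops 0.05 beyond the ends. 0: pointer at the big dot, on the charger's +y side; sixth click = 3.14, pointer to its -y side. Starts at click 0, 1 or 2, seldom balanced between two. A sprung roller pulls it into the nearest click; some 0.08 N m to pass one.
- dial_grip (a point): Point on the dial's axis 18 mm above the charger's top, turning with the dial: a black disc 48 mm across, 3 mm thick, with an upright bar 13 mm thick (x of this point), 42 mm long (y), 22 mm tall, its top 25 mm above the charger's top. The white line on the bar's top, from the centre to the +y end, is the pointer. Ten white dots round the disc mark the clicks; the first is bigger.
- ashtray: Small glass bowl, 72 mm across, 30 mm high, on a 3 mm grey silicone pad 100 mm square; origin under its centre. Leave alone.
- cap: Aluminium battery terminal cap, stepped round, 28 mm across, 28 mm high, origin under its centre. Leave alone.
- spanner: Steel spanner 160 mm long lying flat along its x; origin under its middle. Leave alone.
- case: Blue plastic hinged-lid case, 112 x 172 x 66 mm, closed; origin under its centre. Leave alone.
- jar: Glass jar 60 mm across, 75 mm high with a metal cap; origin under its centre. Leave alone.
- driver: Screwdriver 170 mm long lying along its x, black handle; origin under its middle. Leave alone.

How it is judged:
By the outcome, as a careful person would: the job done as asked, in the order asked, and still so for the second after the job is handed in, with the robot touching nothing.
It also fails if it takes over 72 s, if anything falls off the work surface, if the arm or the gripper's body presses on something with over 40 N, if the wrist force passes 120 N, or if a joint passes its speed limit or range.

## Working session

There is one attempt and no reset: what is moved stays moved. The work goes in short steps, Python scripts to look and compute and a shell command to move; the robot and the scene stay as the last step left them, time stands still between calls to the robot, and variables do not carry over. Pictures are saved under pics/ and viewed, at most 10 in all, crops included, and the job is handed in when it is done.

```bash
mkdir -p pics; ls; python3 - <<'E'
from bench import r
import cv2,numpy as np
s=r.sense();print({k:np.round(v,3).tolist() for k,v in s.items()}, r.finger_overhang)
for n in("top","scene"):
    cv2.imwrite(f"pics/{n}0.png",r.camera(n)[...,::-1])
    c=r.get_calibration(n);print(n,{k:np.round(v,3).tolist() for k,v in c.items()})
E
```

```text
pics
{'time_s': 0.0, 'joint_pos': [1.111, 0.522, -0.036, 1.6, 0.021, 1.021, -0.113], 'qvel': [-0.001, 0.001, 0.0, -0.001, 0.0, -0.001, 0.0], 'joint_torque': [0.0, -92.711, 1.98, -36.995, 0.018, 0.008, 0.0], 'ee_pos': [0.237, -0.578, 0.25], 'orientation': [-3.081, -0.608, 0.0], 'ft_force': [-0.353, -0.468, 0.179], 'torque': [0.004, -0.014, 0.031], 'grip_force': 0.0, 'grip_width': 0.086} 0.019
top {'camera_matrix': [[504.037, 0.0, 287.403], [0.0, 504.037, 215.305], [0.0, 0.0, 1.0]], 'D': [-0.174, 0.0, 0.0, 0.0, 0.0], 'rvec': [2.2, -2.176, 0.127], 'tvec': [0.075, 0.583, 1.15]}
scene {'camera_matrix': [[538.994, 0.0, 273.087], [0.0, 538.994, 207.582], [0.0, 0.0, 1.0]], 'D': [-0.007, 0.0, 0.0, 0.0, 0.0], 'rvec': [1.372, 2.238, -0.899], 'tvec': [0.164, -0.365, 1.569]}
```

View pics/top0.png

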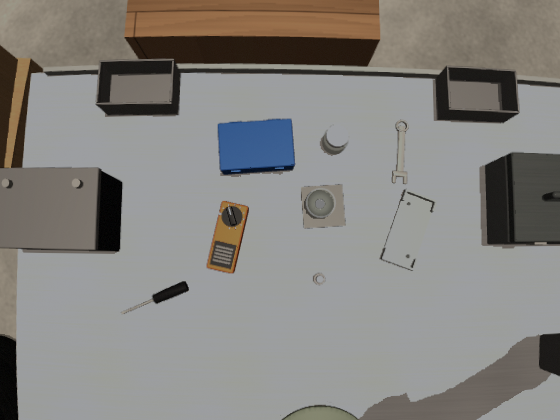

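View pics/scene0.png

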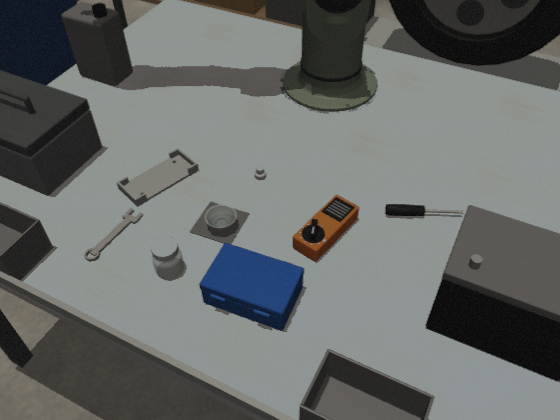

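The top view shows the charger at about (228,237) with its dial at (232,216), and the cradle at about (408,230). The ashtray at (320,205) lies between them. I'll measure next.

```bash
cat > h.py <<'E'
import cv2,numpy as np
from bench import r
def cal(n):
    c=r.get_calibration(n);R=cv2.Rodrigues(np.array(c["rvec"],float))[0]
    return np.array(c["camera_matrix"],float),np.array(c["D"],float),R,np.array(c["tvec"],float).ravel()
def cast(c,px,z):
    K,D,R,t=c
    u=cv2.undistortPoints(np.array(px,float).reshape(-1,1,2),K,D).reshape(-1,2)
    d=np.c_[u,np.ones(len(u))]@R; o=-R.T@t
    return o+d*((z-o[2])/d[:,2])[:,None]
def proj(c,P):
    K,D,R,t=c
    return cv2.projectPoints(np.array(P,float).reshape(-1,1,3),cv2.Rodrigues(R)[0],t,K,D)[0].reshape(-1,2)
def orange(im,s=120):
    h=cv2.cvtColor(im,cv2.COLOR_RGB2HSV)
    return cv2.inRange(h,(5,s,60),(22,255,255))
def big(m):
    return max(cv2.findContours(m,cv2.RETR_EXTERNAL,cv2.CHAIN_APPROX_NONE)[0],key=cv2.contourArea)
E
python3 - <<'E'
from h import *
im=r.camera("top");c=cal("top")
q=big(orange(im[190:290,190:270].copy())).reshape(-1,2)+[190,190]
P=cast(c,q,.042)[:,:2].astype(np.float32)
print("charger rect z42",cv2.minAreaRect(P)); print("cam",-c[2].T@c[3])
a=cv2.resize(im[190:285,195:260],None,fx=6,fy=6,interpolation=cv2.INTER_CUBIC)
b=cv2.resize(im[180:275,370:440],None,fx=6,fy=6,interpolation=cv2.INTER_CUBIC)
cv2.imwrite("pics/crop1.png",np.hstack([a[:,:390],b])[...,::-1][:600])
E
```

```text
charger rect z42 ((0.5306240320205688, 0.21887999773025513), (0.06437401473522186, 0.15791189670562744), 78.2304458618164)
cam [0.47744062 0.1120766  1.19481514]
```

View pics/crop1.png

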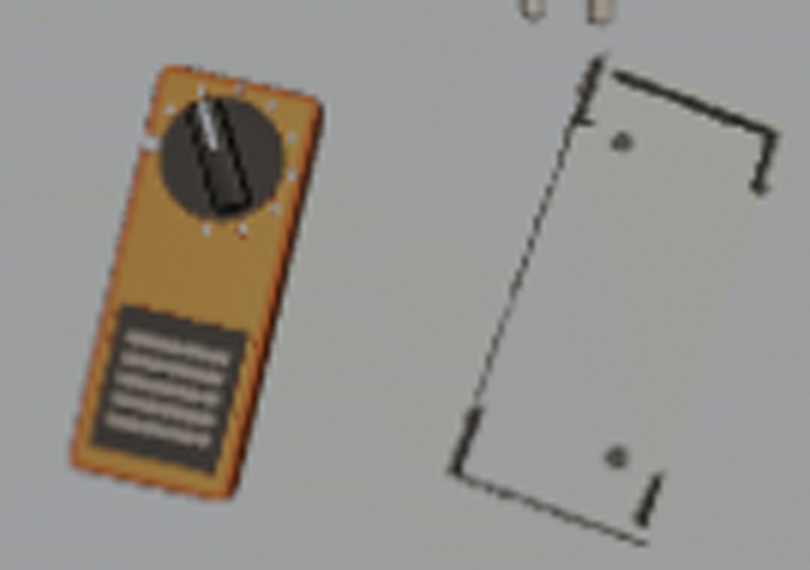

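The crop shows the charger's big dot on its left side (its +y) and the pointer at click 2. The cradle's outline leans by about 20°. I'll look at it with the wrist camera on the way.

```bash
cat >> h.py <<'E'
from scipy.spatial.transform import Rotation as Ro
def go(x,y,z,yaw=None):
    """tool-frame shift (units of 30mm) and wz (units 5deg); yaw = desired world heading of tool y (finger line), mod 180, deg"""
    s=r.sense();R=Ro.from_rotvec(s["orientation"]).as_matrix();p=np.array(s["ee_pos"])
    yn=np.degrees(np.arctan2(R[1,1],R[0,1]))
    print("now",np.round(p,4),"yaw y",round(yn,2),"tilt",np.round(R[:,2],4),"t",round(s["time_s"],2),"F",np.round(s["ft_force"],1),"w",round(s["grip_width"],4),"q7",round(s["joint_pos"][6],2))
    print("shift first:",np.round(R.T@(np.array([x,y,z])-p)/.03,3))
    if yaw is not None:
        d=(yaw-yn+90)%180-90   # world ccw; tool z down -> wz negative
        print("wz",round(-d/5,3), "alt",round(-(d-np.sign(d)*180)/5,2))
        Q=R@Ro.from_rotvec([0,0,np.radians(-d)]).as_matrix()
        print("shift after turn:",np.round(Q.T@(np.array([x,y,z])-p)/.03,3))
E
python3 - <<'E'
from h import *
c=cal("top")
f=lambda x,y:(370+(x+.5-390)/6-.5,180+(y+.5)/6-.5)
print("screws",cast(c,[f(622,142),f(616,457)],.006).round(4))
print("edge left",cast(c,[f(600,60),f(455,472),f(775,132),f(640,540)],.022).round(4))
w=cal("wrist");s=r.sense();R=Ro.from_rotvec(s["orientation"]).as_matrix()
o=-w[2].T@w[3];print("wrist cam in tool",(R.T@(o-s["ee_pos"])).round(3),"axis in tool",(R.T@w[2].T).round(3).tolist(),w[0][0,0],w[1])
print("tool R",R.round(3))
go(.5,-.12,.25,-20)
E
```

```text
screws [[ 0.6171 -0.2102  0.006 ]
 [ 0.4906 -0.2066  0.006 ]]
edge left [[ 0.6479 -0.1974  0.022 ]
 [ 0.4843 -0.1377  0.022 ]
 [ 0.6202 -0.269   0.022 ]
 [ 0.4578 -0.2119  0.022 ]]
wrist cam in tool [ 0.082  0.    -0.123] axis in tool [[-0.001, -0.947, -0.322], [1.0, -0.001, -0.0], [0.0, -0.322, 0.947]] 293.51788578236744 [-0.05960507  0.          0.          0.          0.        ]
tool R [[ 0.925  0.38  -0.   ]
 [ 0.38  -0.925  0.001]
 [-0.    -0.001 -1.   ]]
now [ 0.2374 -0.5779  0.2499] yaw y -67.67 tilt [-4.e-04  8.e-04 -1.e+00] t 0.15 F [ 0.5 -0.2  0.3] w 0.0857 q7 -0.11
shift first: [ 1.3897e+01 -1.0792e+01  4.0000e-03]
wz -9.534 alt 26.47
shift after turn: [1.7337e+01 3.0060e+00 4.0000e-03]
```

```bash
python3 - <<'E'
from h import *
go(.553,-.206,.17,-110)
E
```

```text
now [ 0.2374 -0.5779  0.2499] yaw y -67.67 tilt [-4.e-04  8.e-04 -1.e+00] t 0.15 F [ 0.5 -0.2  0.3] w 0.0857 q7 -0.11
shift first: [14.442 -7.467  2.667]
wz 8.466 alt -27.53
shift after turn: [  5.648 -15.246   2.667]
```

```bash
python3 -m handwheel '[{"wz":1},{"wz":1},{"wz":1},{"wz":1},{"wz":1},{"wz":1},{"wz":1},{"wz":1}]'
python3 -m handwheel '[{"wz":0.466,"tx":0.353,"ty":-0.953},{"tx":0.353,"ty":-0.953},{"tx":0.353,"ty":-0.953},{"tx":0.353,"ty":-0.953},{"tx":0.353,"ty":-0.953},{"tx":0.353,"ty":-0.953},{"tx":0.353,"ty":-0.953},{"tx":0.353,"ty":-0.953}]'
python3 -m handwheel '[{"tx":0.353,"ty":-0.953,"tz":0.3},{"tx":0.353,"ty":-0.953,"tz":0.4},{"tx":0.353,"ty":-0.953,"tz":0.4},{"tx":0.353,"ty":-0.953,"tz":0.4},{"tx":0.353,"ty":-0.953,"tz":0.4},{"tx":0.353,"ty":-0.953,"tz":0.4},{"tx":0.353,"ty":-0.953,"tz":0.367},{"tx":0.353,"ty":-0.953}]'
python3 -m handwheel '[{},{},{}]'
python3 - <<'E'
from h import *
go(.553,-.206,.17,-110)
im=r.camera("wrist")
np.savez("cr.npz",im=im,**dict(zip("KDRt",cal("wrist"))))
cv2.imwrite("pics/cr.png",cv2.resize(im,None,fx=1.4,fy=1.4)[...,::-1])
E
```

```text
now [ 0.2374 -0.5779  0.2499] yaw y -67.67 tilt [-4.e-04  8.e-04 -1.e+00] t 0.15 F [ 0.5 -0.2  0.3] w 0.0857 q7 -0.11
shift first: [14.442 -7.467  2.667]
wz 8.466 alt -27.53
shift after turn: [  5.648 -15.246   2.667]$[0]: bad value
$[0]: bad value
$[0]: bad value
$[0]: bad value
```

View pics/cr.png

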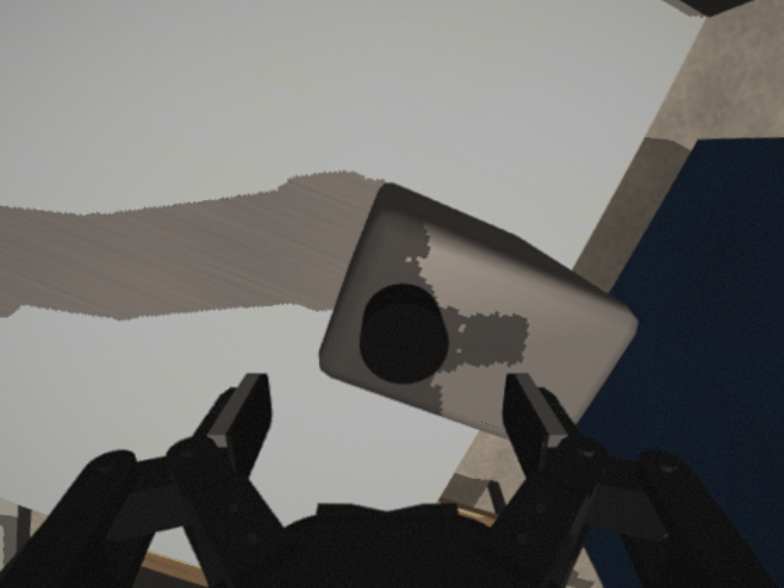

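The moves were refused because each row needs every field, so the arm hasn't moved. The picture shows a can right under the gripper at about (460,310), so I'll stay high until I'm clear of it.

```bash
python3 -m handwheel '[{"tx":0,"ty":0,"tz":0,"wx":0,"wy":0,"wz":1,"hand":85},{"tx":0,"ty":0,"tz":0,"wx":0,"wy":0,"wz":1,"hand":85},{"tx":0,"ty":0,"tz":0,"wx":0,"wy":0,"wz":1,"hand":85},{"tx":0,"ty":0,"tz":0,"wx":0,"wy":0,"wz":1,"hand":85},{"tx":0,"ty":0,"tz":0,"wx":0,"wy":0,"wz":1,"hand":85},{"tx":0,"ty":0,"tz":0,"wx":0,"wy":0,"wz":1,"hand":85},{"tx":0,"ty":0,"tz":0,"wx":0,"wy":0,"wz":1,"hand":85},{"tx":0,"ty":0,"tz":0,"wx":0,"wy":0,"wz":1,"hand":85}]'
python3 - <<'E'
from h import *
go(.553,-.206,.17,-110)
E
```

```text
time_s: 0.87
ee_pos: [0.2375, -0.578, 0.2501]
orientation: [-3.103, 0.489, 0.0]
ft_force: [0.5, -0.3, -1.0]
grip_width: 0.0848
grip_force: 0.0
now [ 0.2375 -0.578   0.2501] yaw y -107.91 tilt [-1.e-04  3.e-04 -1.e+00] t 0.87 F [ 0.5 -0.3 -1. ] w 0.0848 q7 -0.73
shift first: [  6.194 -15.033   2.673]
wz 0.418 alt -35.58
shift after turn: [  5.642 -15.249   2.673]
```

```bash
python3 -m handwheel '[{"tx":0.353,"ty":-0.953,"tz":0,"wx":0,"wy":0,"wz":0.4,"hand":85},{"tx":0.353,"ty":-0.953,"tz":0,"wx":0,"wy":0,"wz":0,"hand":85},{"tx":0.353,"ty":-0.953,"tz":0,"wx":0,"wy":0,"wz":0,"hand":85},{"tx":0.353,"ty":-0.953,"tz":0,"wx":0,"wy":0,"wz":0,"hand":85},{"tx":0.353,"ty":-0.953,"tz":0,"wx":0,"wy":0,"wz":0,"hand":85},{"tx":0.353,"ty":-0.953,"tz":0,"wx":0,"wy":0,"wz":0,"hand":85},{"tx":0.353,"ty":-0.953,"tz":0,"wx":0,"wy":0,"wz":0,"hand":85},{"tx":0.353,"ty":-0.953,"tz":0,"wx":0,"wy":0,"wz":0,"hand":85}]'
python3 -m handwheel '[{"tx":0.353,"ty":-0.953,"tz":0.2,"wx":0,"wy":0,"wz":0,"hand":85},{"tx":0.353,"ty":-0.953,"tz":0.3,"wx":0,"wy":0,"wz":0,"hand":85},{"tx":0.353,"ty":-0.953,"tz":0.4,"wx":0,"wy":0,"wz":0,"hand":85},{"tx":0.353,"ty":-0.953,"tz":0.4,"wx":0,"wy":0,"wz":0,"hand":85},{"tx":0.353,"ty":-0.953,"tz":0.4,"wx":0,"wy":0,"wz":0,"hand":85},{"tx":0.353,"ty":-0.953,"tz":0.4,"wx":0,"wy":0,"wz":0,"hand":85},{"tx":0.353,"ty":-0.953,"tz":0.4,"wx":0,"wy":0,"wz":0,"hand":85},{"tx":0.353,"ty":-0.953,"tz":0.17,"wx":0,"wy":0,"wz":0,"hand":85}]'
python3 -m handwheel '[{"tx":0,"ty":0,"tz":0,"wx":0,"wy":0,"wz":0,"hand":85},{"tx":0,"ty":0,"tz":0,"wx":0,"wy":0,"wz":0,"hand":85},{"tx":0,"ty":0,"tz":0,"wx":0,"wy":0,"wz":0,"hand":85}]'
python3 - <<'E'
from h import *
go(.553,-.206,.17,-110)
im=r.camera("wrist")
np.savez("cr.npz",im=im,**dict(zip("KDRt",cal("wrist"))))
cv2.imwrite("pics/cr2.png",cv2.resize(im,None,fx=1.4,fy=1.4)[...,::-1])
E
```

```text
time_s: 1.53
ee_pos: [0.3941, -0.3893, 0.2503]
orientation: [-3.095, 0.537, 0.0]
ft_force: [0.2, -1.1, -0.6]
grip_width: 0.0851
grip_force: 0.0
time_s: 2.2
ee_pos: [0.5504, -0.2022, 0.1686]
orientation: [-3.095, 0.536, 0.003]
ft_force: [-0.7, 0.3, 0.4]
grip_width: 0.0849
grip_force: 0.0
time_s: 2.45
ee_pos: [0.5498, -0.2041, 0.1701]
orientation: [3.095, -0.537, -0.001]
ft_force: [-0.0, -0.3, -0.3]
grip_width: 0.0848
grip_force: 0.0
now [ 0.5498 -0.2041  0.1701] yaw y -109.67 tilt [-5.e-04 -3.e-04 -1.e+00] t 2.45 F [-0.  -0.3 -0.3] w 0.0848 q7 -1.63
shift first: [0.121 0.023 0.004]
wz 0.065 alt -35.93
shift after turn: [0.121 0.022 0.004]
```

View pics/cr2.png

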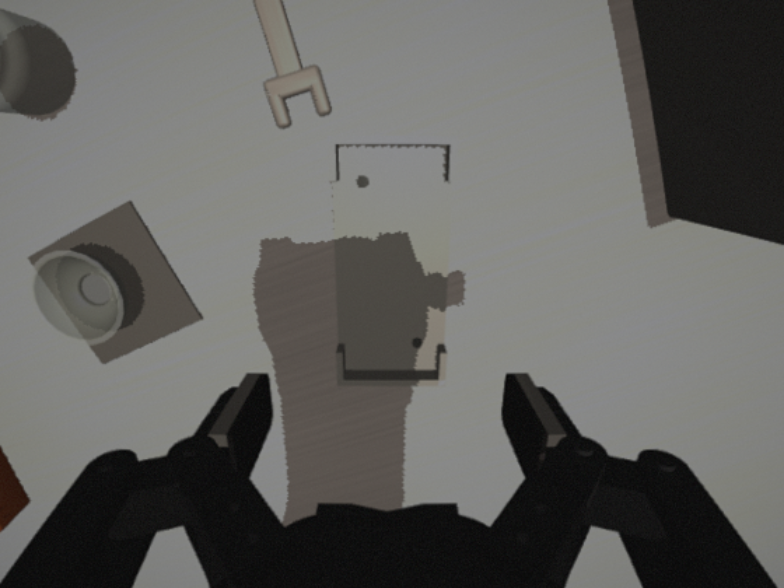

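The wrist view shows the cradle's near wall with its dark inner face at rows 371–380, columns 338–446. The far wall is at row 145, columns 337–449, and the screws are at (362,182) and (417,342). I'll refine the edges by casting these points.

```bash
python3 - <<'E'
from h import *
d=np.load("cr.npz");c=[d[k] for k in "KDRt"]
v=lambda *p:[((x+.5)/1.4-.5,(y+.5)/1.4-.5) for x,y in p]
L=np.radians(-20);
B=np.array([[np.cos(L),np.sin(L)],[-np.sin(L),np.cos(L)]])
def show(n,pts,z):
    P=cast(c,v(*pts),z)[:,:2]; print(n,P.round(4).tolist(),"cradle axes",((P-[.553,-.206])@B.T*1000).round(1).tolist())
show("screw",[(362,182),(417,342)],.006)
show("near in z6",[(345,371),(438,371)],.006)
show("near in z22",[(344,380),(439,380)],.022)
show("near cheek tips z22",[(339,346),(445,346)],.022)
show("near outer z22",[(338,385),(445,385)],.022)
show("far in z22",[(337,145),(449,145)],.022)
show("far in z6",[(337,145),(449,145)],.006)
show("far cheek ends z22",[(337,180),(449,180)],.022)
g=cv2.cvtColor(d["im"],cv2.COLOR_RGB2GRAY)
print(g[96:136,270][:12],"\nnear col280:",g[255:285,280],"\nfar col280",g[95:120,280]);print("row115 L",g[115,232:250],"R",g[115,312:328]);print("row 262",g[262,236:252],g[262,308:325])
E
```

```text
screw [[0.6155, -0.2115], [0.4897, -0.2088]] cradle axes [[60.6, 16.2], [-58.5, -24.3]]
near in z6 [[0.4849, -0.1473], [0.46, -0.2165]] cradle axes [[-84.1, 31.8], [-83.8, -41.7]]
near in z22 [[0.4859, -0.1485], [0.4617, -0.2159]] cradle axes [[-82.7, 31.0], [-82.4, -40.5]]
near cheek tips z22 [[0.5135, -0.1556], [0.4873, -0.2284]] cradle axes [[-54.4, 33.8], [-54.1, -43.6]]
near outer z22 [[0.4834, -0.1427], [0.456, -0.2189]] cradle axes [[-87.1, 35.7], [-86.8, -45.3]]
far in z22 [[0.6426, -0.206], [0.6189, -0.272]] cradle axes [[84.2, 30.6], [84.5, -39.4]]
far in z6 [[0.6435, -0.2044], [0.6185, -0.2742]] cradle axes [[84.5, 32.5], [84.9, -41.7]]
far cheek ends z22 [[0.6227, -0.1981], [0.5985, -0.2656]] cradle axes [[62.8, 31.3], [63.2, -40.4]]
[137 137 138 136 137 137 124  86 115 138 138 138] 
near col280: [72 73 72 73 70 72 73 73 68 56 40 43 40 43 43 42 54 73 70 72 75 82 84 82
 82 84 84 83 86 85] 
far col280 [137 137 138 139 138 138 138 124  76  88 119 138 138 139 136 137 138 137
 137 140 138 139 139 138 138]
row115 L [136 137 137 138 137 138 139 131  54  64 127 139 138 137 138 138 136 137] R [137 137 139 138 138 119  77  42  61 122 137 138 137 137 138 138]
row 262 [81 82 83 80 76 73 73 73 66 47 50 74 72 72 73 74] [127 126 113  79  45  66 107 126 125 127 131 136 139 139 138 137 138]
```

```bash
python3 - <<'E'
from h import *
go(.5306,.2189,.19,-101.8)
E
```

```text
now [ 0.5496 -0.2047  0.1703] yaw y -109.73 tilt [-2.e-04 -5.e-04 -1.e+00] t 2.5 F [-0.3 -0.4  0.2] w 0.0846 q7 -1.63
shift first: [ -5.363 -13.075  -0.662]
wz -1.585 alt 34.41
shift after turn: [ -3.509 -13.69   -0.662]
```

```bash
python3 -m handwheel '[{"tx":0,"ty":0,"tz":-0.33,"wx":0,"wy":0,"wz":-0.8,"hand":85},{"tx":0,"ty":0,"tz":-0.33,"wx":0,"wy":0,"wz":-0.785,"hand":85},{"tx":-0.234,"ty":-0.913,"tz":0,"wx":0,"wy":0,"wz":0,"hand":85},{"tx":-0.234,"ty":-0.913,"tz":0,"wx":0,"wy":0,"wz":0,"hand":85},{"tx":-0.234,"ty":-0.913,"tz":0,"wx":0,"wy":0,"wz":0,"hand":85},{"tx":-0.234,"ty":-0.913,"tz":0,"wx":0,"wy":0,"wz":0,"hand":85},{"tx":-0.234,"ty":-0.913,"tz":0,"wx":0,"wy":0,"wz":0,"hand":85},{"tx":-0.234,"ty":-0.913,"tz":0,"wx":0,"wy":0,"wz":0,"hand":85}]'
python3 -m handwheel '[{"tx":-0.234,"ty":-0.913,"tz":0,"wx":0,"wy":0,"wz":0,"hand":85},{"tx":-0.234,"ty":-0.913,"tz":0,"wx":0,"wy":0,"wz":0,"hand":85},{"tx":-0.234,"ty":-0.913,"tz":0,"wx":0,"wy":0,"wz":0,"hand":85},{"tx":-0.234,"ty":-0.913,"tz":0,"wx":0,"wy":0,"wz":0,"hand":85},{"tx":-0.234,"ty":-0.913,"tz":0,"wx":0,"wy":0,"wz":0,"hand":85},{"tx":-0.234,"ty":-0.913,"tz":0,"wx":0,"wy":0,"wz":0,"hand":85},{"tx":-0.234,"ty":-0.913,"tz":0,"wx":0,"wy":0,"wz":0,"hand":85},{"tx":-0.234,"ty":-0.913,"tz":0,"wx":0,"wy":0,"wz":0,"hand":85}]'
python3 -m handwheel '[{"tx":-0.234,"ty":-0.913,"tz":0,"wx":0,"wy":0,"wz":0,"hand":85},{"tx":0,"ty":0,"tz":0,"wx":0,"wy":0,"wz":0,"hand":85},{"tx":0,"ty":0,"tz":0,"wx":0,"wy":0,"wz":0,"hand":85},{"tx":0,"ty":0,"tz":0,"wx":0,"wy":0,"wz":0,"hand":85}]'
python3 - <<'E'
from h import *
go(.5306,.2189,.19,-101.8)
im=r.camera("wrist");c=cal("wrist")
m=cv2.morphologyEx(orange(im),cv2.MORPH_CLOSE,np.ones((5,5)))
q=big(m).reshape(-1,2)
print("rect",cv2.minAreaRect(cast(c,q,.042)[:,:2].astype(np.float32)))
cv2.drawContours(im,[q.reshape(-1,1,2)],-1,(0,255,255),1)
cv2.imwrite("pics/ch.png",cv2.resize(im,None,fx=1.4,fy=1.4)[...,::-1])
E
```

```text
time_s: 3.17
ee_pos: [0.5419, -0.0343, 0.1905]
orientation: [3.125, -0.325, 0.001]
ft_force: [1.2, -0.1, -0.0]
grip_width: 0.0849
grip_force: 0.0
time_s: 3.83
ee_pos: [0.5321, 0.1918, 0.1905]
orientation: [3.125, -0.324, 0.001]
ft_force: [1.2, 0.2, 0.2]
grip_width: 0.0849
grip_force: 0.0
time_s: 4.17
ee_pos: [0.531, 0.2184, 0.1902]
orientation: [3.124, -0.324, 0.001]
ft_force: [-0.1, 0.4, -0.1]
grip_width: 0.085
grip_force: 0.0
now [0.531  0.2184 0.1902] yaw y -101.83 tilt [ 3.e-04 -6.e-04 -1.e+00] t 4.17 F [-0.1  0.4 -0.1] w 0.085 q7 -2.29
shift first: [-0.016 -0.012  0.006]
wz -0.005 alt 35.99
shift after turn: [-0.016 -0.012  0.006]
rect ((0.532080352306366, 0.21901650726795197), (0.06177135556936264, 0.15642574429512024), 77.74525451660156)
```

View pics/ch.png

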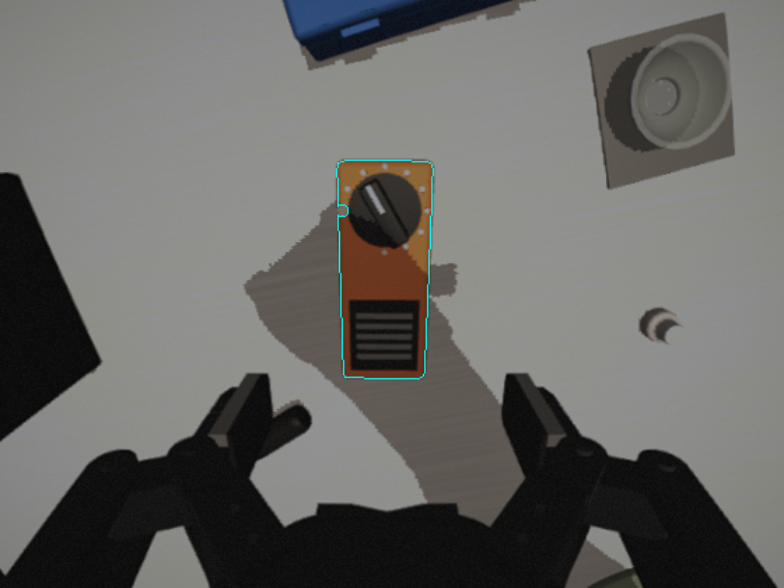

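The wrist view shows the charger outlined, with its dial at (385,209) and the pointer up and to the left, which is click 2. The gripper is centred over it, so I'll descend and grip.

```bash
python3 -m handwheel '[{"tx":0.03,"ty":-0.03,"tz":0.7,"wx":0,"wy":0,"wz":0,"hand":85},{"tx":0,"ty":0,"tz":0.9,"wx":0,"wy":0,"wz":0,"hand":85},{"tx":0,"ty":0,"tz":0.9,"wx":0,"wy":0,"wz":0,"hand":85},{"tx":0,"ty":0,"tz":0.9,"wx":0,"wy":0,"wz":0,"hand":85},{"tx":0,"ty":0,"tz":0.9,"wx":0,"wy":0,"wz":0,"hand":85},{"tx":0,"ty":0,"tz":0.6,"wx":0,"wy":0,"wz":0,"hand":85},{"tx":0,"ty":0,"tz":0.43,"wx":0,"wy":0,"wz":0,"hand":85},{"tx":0,"ty":0,"tz":0,"wx":0,"wy":0,"wz":0,"hand":85}]'
python3 -m handwheel '[{"tx":0,"ty":0,"tz":0,"wx":0,"wy":0,"wz":0,"hand":80},{"tx":0,"ty":0,"tz":0,"wx":0,"wy":0,"wz":0,"hand":72},{"tx":0,"ty":0,"tz":0,"wx":0,"wy":0,"wz":0,"hand":66},{"tx":0,"ty":0,"tz":0,"wx":0,"wy":0,"wz":0,"hand":60},{"tx":0,"ty":0,"tz":0,"wx":0,"wy":0,"wz":0,"hand":55},{"tx":0,"ty":0,"tz":0,"wx":0,"wy":0,"wz":0,"hand":55},{"tx":0,"ty":0,"tz":0,"wx":0,"wy":0,"wz":0,"hand":55},{"tx":0,"ty":0,"tz":0,"wx":0,"wy":0,"wz":0,"hand":55}]'
```

```text
time_s: 4.88
ee_pos: [0.531, 0.219, 0.0281]
orientation: [3.123, -0.323, -0.004]
ft_force: [-1.2, -0.2, -0.4]
grip_width: 0.085
grip_force: 0.0
time_s: 5.55
ee_pos: [0.5325, 0.2207, 0.0317]
orientation: [-3.124, 0.322, -0.003]
ft_force: [-3.5, -2.7, 12.2]
grip_width: 0.0632
grip_force: 64.9
```

```bash
python3 -m handwheel '[{"tx":0,"ty":0,"tz":-0.2,"wx":0,"wy":0,"wz":0,"hand":55},{"tx":0,"ty":0,"tz":-0.5,"wx":0,"wy":0,"wz":0,"hand":55},{"tx":0,"ty":0,"tz":-0.7,"wx":0,"wy":0,"wz":0,"hand":55},{"tx":0,"ty":0,"tz":-0.8,"wx":0,"wy":0,"wz":0,"hand":55},{"tx":0,"ty":0,"tz":-0.8,"wx":0,"wy":0,"wz":0,"hand":55},{"tx":0,"ty":0,"tz":-0.7,"wx":0,"wy":0,"wz":0,"hand":55},{"tx":0,"ty":0,"tz":-0.3,"wx":0,"wy":0,"wz":0,"hand":55},{"tx":0,"ty":0,"tz":0,"wx":0,"wy":0,"wz":0,"hand":55}]'
python3 - <<'E'
from h import *
go(.552,-.2107,.15,-109.9)
im=r.camera("wrist");c=cal("wrist")
m=cv2.morphologyEx(orange(im),cv2.MORPH_CLOSE,np.ones((5,5)))
q=big(m).reshape(-1,2)
s=r.sense();R=Ro.from_rotvec(s["orientation"]).as_matrix()
P=(cast(c,q,s["ee_pos"][2]-.03+.042)-s["ee_pos"])@R
print("rect in tool (x,y)",cv2.minAreaRect(P[:,:2].astype(np.float32)))
cv2.imwrite("pics/held.png",cv2.resize(im,None,fx=1.4,fy=1.4)[...,::-1])
E
```

```text
time_s: 6.22
ee_pos: [0.5325, 0.221, 0.1523]
orientation: [-3.123, 0.321, -0.004]
ft_force: [1.0, 0.5, -8.2]
grip_width: 0.0631
grip_force: 70.2
now [0.5325 0.221  0.1523] yaw y -101.74 tilt [ 0.0029  0.0015 -1.    ] t 6.22 F [ 1.   0.5 -8.2] w 0.0631 q7 -2.29
shift first: [ 3.566 13.957  0.055]
wz 1.632 alt -34.37
shift after turn: [ 5.51  13.309  0.055]
rect in tool (x,y) ((0.01922653242945671, 0.0009718704968690872), (0.11915469169616699, 0.05965432524681091), 0.5393310189247131)
```

View pics/held.png

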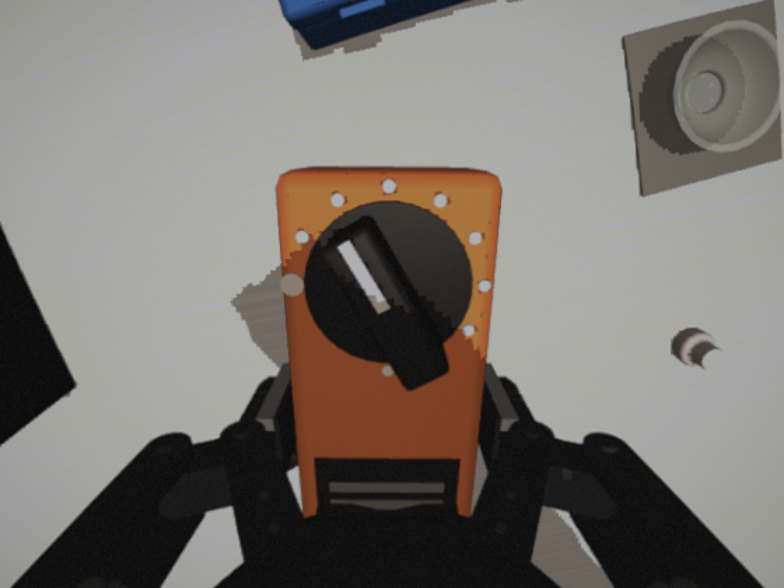

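The picture shows the charger held level and centred, with the pointer at click 2. I'll carry it to the cradle.

```bash
python3 -m handwheel '[{"tx":0,"ty":0,"tz":0,"wx":0,"wy":0,"wz":0.8,"hand":55},{"tx":0,"ty":0,"tz":0,"wx":0,"wy":0,"wz":0.83,"hand":55},{"tx":0.18,"ty":0.44,"tz":0,"wx":0,"wy":0,"wz":0,"hand":55},{"tx":0.367,"ty":0.887,"tz":0,"wx":0,"wy":0,"wz":0,"hand":55},{"tx":0.367,"ty":0.887,"tz":0,"wx":0,"wy":0,"wz":0,"hand":55},{"tx":0.367,"ty":0.887,"tz":0,"wx":0,"wy":0,"wz":0,"hand":55},{"tx":0.367,"ty":0.887,"tz":0,"wx":0,"wy":0,"wz":0,"hand":55},{"tx":0.367,"ty":0.887,"tz":0,"wx":0,"wy":0,"wz":0,"hand":55}]'
python3 -m handwheel '[{"tx":0.367,"ty":0.887,"tz":0,"wx":0,"wy":0,"wz":0,"hand":55},{"tx":0.367,"ty":0.887,"tz":0,"wx":0,"wy":0,"wz":0,"hand":55},{"tx":0.367,"ty":0.887,"tz":0,"wx":0,"wy":0,"wz":0,"hand":55},{"tx":0.367,"ty":0.887,"tz":0,"wx":0,"wy":0,"wz":0,"hand":55},{"tx":0.367,"ty":0.887,"tz":0,"wx":0,"wy":0,"wz":0,"hand":55},{"tx":0.367,"ty":0.887,"tz":0,"wx":0,"wy":0,"wz":0,"hand":55},{"tx":0.367,"ty":0.887,"tz":0,"wx":0,"wy":0,"wz":0,"hand":55},{"tx":0.367,"ty":0.887,"tz":0,"wx":0,"wy":0,"wz":0,"hand":55}]'
python3 -m handwheel '[{"tx":0.367,"ty":0.887,"tz":0,"wx":0,"wy":0,"wz":0,"hand":55},{"tx":0.18,"ty":0.44,"tz":0,"wx":0,"wy":0,"wz":0,"hand":55},{"tx":0,"ty":0,"tz":0,"wx":0,"wy":0,"wz":0,"hand":55},{"tx":0,"ty":0,"tz":0,"wx":0,"wy":0,"wz":0,"hand":55},{"tx":0,"ty":0,"tz":0,"wx":0,"wy":0,"wz":0,"hand":55}]'
python3 - <<'E'
from h import *
go(.552,-.2107,.06,-109.9)
E
```

```text
time_s: 6.93
ee_pos: [0.5379, 0.0609, 0.1486]
orientation: [3.094, -0.541, -0.003]
ft_force: [0.3, -0.6, -7.0]
grip_width: 0.0627
grip_force: 70.1
time_s: 7.6
ee_pos: [0.5481, -0.169, 0.1485]
orientation: [-3.095, 0.542, 0.004]
ft_force: [1.0, -0.2, -8.3]
grip_width: 0.0628
grip_force: 70.1
time_s: 8.02
ee_pos: [0.5506, -0.2097, 0.149]
orientation: [-3.094, 0.541, 0.003]
ft_force: [0.4, 1.2, -8.1]
grip_width: 0.0629
grip_force: 70.0
now [ 0.5506 -0.2097  0.149 ] yaw y -109.84 tilt [-0.0016  0.001  -1.    ] t 8.02 F [ 0.4  1.2 -8.1] w 0.0629 q7 -1.65
shift first: [0.06  0.016 2.967]
wz 0.012 alt -35.99
shift after turn: [0.06  0.016 2.967]
```

```bash
python3 -m handwheel '[{"tx":0.06,"ty":0.016,"tz":0.4,"wx":0,"wy":0,"wz":0,"hand":55},{"tx":0,"ty":0,"tz":0.7,"wx":0,"wy":0,"wz":0,"hand":55},{"tx":0,"ty":0,"tz":0.7,"wx":0,"wy":0,"wz":0,"hand":55},{"tx":0,"ty":0,"tz":0.7,"wx":0,"wy":0,"wz":0,"hand":55},{"tx":0,"ty":0,"tz":0.4,"wx":0,"wy":0,"wz":0,"hand":55},{"tx":0,"ty":0,"tz":0.1,"wx":0,"wy":0,"wz":0,"hand":55},{"tx":0,"ty":0,"tz":0,"wx":0,"wy":0,"wz":0,"hand":55},{"tx":0,"ty":0,"tz":0,"wx":0,"wy":0,"wz":0,"hand":55}]'
python3 - <<'E'
from h import *
go(.552,-.2107,.0377,-109.9)
im=r.camera("wrist")
cv2.imwrite("pics/pre.png",cv2.resize(im,None,fx=1.4,fy=1.4)[...,::-1])
E
```

```text
time_s: 8.68
ee_pos: [0.5531, -0.2116, 0.0607]
orientation: [3.094, -0.542, 0.001]
ft_force: [0.2, -0.7, -7.9]
grip_width: 0.0629
grip_force: 69.8
now [ 0.5531 -0.2116  0.0607] yaw y -109.87 tilt [ 7.e-04 -2.e-04 -1.e+00] t 8.68 F [ 0.2 -0.7 -7.9] w 0.0629 q7 -1.65
shift first: [-0.045 -0.015  0.766]
wz 0.005 alt -35.99
shift after turn: [-0.045 -0.015  0.766]
```

View pics/pre.png

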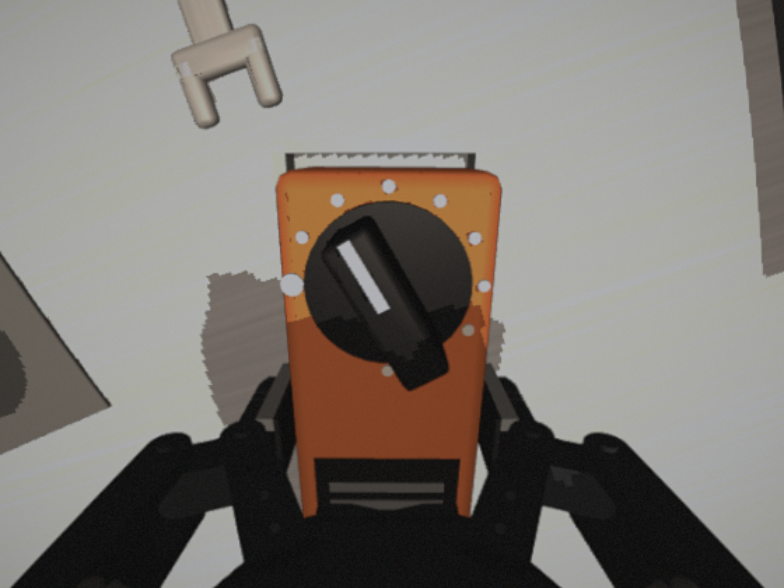

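The charger is over the cradle, and the far wall shows at row 155 with cheeks at about columns 290 and 472. I'll compare the lateral centres numerically before lowering.

```bash
python3 - <<'E'
from h import *
im=r.camera("wrist");c=cal("wrist");s=r.sense();R=Ro.from_rotvec(s["orientation"]).as_matrix()
v=lambda *p:[((x+.5)/1.4-.5,(y+.5)/1.4-.5) for x,y in p]
T=lambda p,z:((cast(c,p,z)-s["ee_pos"])@R*1000).round(1)
g=cv2.cvtColor(im,cv2.COLOR_RGB2GRAY)
print(g[115,198:220],g[115,328:350]);print("col280",g[100:125,280],"col 300",g[104:118,300])
print("far inner z22",T(v((289,154),(473,154)),.022),"z6",T(v((289,154),(473,154)),.006))
zt=s["ee_pos"][2]-.0317+.042
print("charger front z top",T(v((278,178),(500,178)),zt), "sides lower at row 330",T(v((289,330),(489,330)),zt),"front edge",T(v((389,169)),zt-.004))
E
```

```text
[173 172 173 173 173 145  88  49  45  47  47  60 129 168 175 173 172 172
 174 172 173 173] [175 176 174 121  94  76  51  49  44  46  64 152 175 174 174 173 173 173
 175 174 172 174]
col280 [174 173 175 173 174 175 175 175 174 147  94  96 121 156 173 175 176 175
 156 105  56  61  75  89 103] col 300 [173 173 175 176 174 149  95  94 123 159 175 175 174 176]
far inner z22 [[ 82.5 -35.8  39.3]
 [ 82.4  33.5  39.3]] z6 [[ 82.5 -39.5  55.3]
 [ 82.4  36.7  55.3]]
charger front z top [[ 76.3 -27.9 -10.2]
 [ 76.3  31.2 -10.2]] sides lower at row 330 [[ 32.3 -28.2 -10.2]
 [ 32.3  31.6 -10.2]] front edge [[78.3  1.6 -6.2]]
```

The charger sits about 3.4 mm towards tool +y relative to the pocket in the same picture. I'll shift it and re-measure.

```bash
python3 -m handwheel '[{"tx":0,"ty":-0.115,"tz":0.03,"wx":0,"wy":0,"wz":0,"hand":55},{"tx":0,"ty":0,"tz":0,"wx":0,"wy":0,"wz":0,"hand":55},{"tx":0,"ty":0,"tz":0,"wx":0,"wy":0,"wz":0,"hand":55},{"tx":0,"ty":0,"tz":0,"wx":0,"wy":0,"wz":0,"hand":55}]'
python3 - <<'E'
from h import *
im=r.camera("wrist");c=cal("wrist");s=r.sense();R=Ro.from_rotvec(s["orientation"]).as_matrix()
T=lambda p,z:((cast(c,p,z)-s["ee_pos"])@R*1000).round(1).tolist()
g=cv2.cvtColor(im,cv2.COLOR_RGB2GRAY).astype(int)
row=g[115];d=np.flatnonzero(row<100);d=d[(d>190)&(d<360)];L=d[d<275];Rr=d[d>275];print(s["ee_pos"],L,Rr)
print("z22",T([(L[0]-.5,115),(Rr[-1]+.5,115)],.022),"z6",T([(L[-1]+.5,115),(Rr[0]-.5,115)],.006))
q=big(cv2.morphologyEx(orange(im),cv2.MORPH_CLOSE,np.ones((5,5)))).reshape(-1,2)
for y in(135,150,200,230):
    xs=q[q[:,1]==y,0];print(y,T([(xs.min()-.5,y),(xs.max()+.5,y)],s["ee_pos"][2]-.0317+.042))
E
```

```text
time_s: 9.12
ee_pos: [0.5539, -0.2084, 0.0594]
orientation: [3.094, -0.542, 0.001]
ft_force: [0.2, 0.1, -7.7]
grip_width: 0.0629
grip_force: 70.0
[ 0.5538866  -0.20843919  0.05940266] [210 211 212 213 214] [339 340 341 342 343 344 345]
z22 [[79.9, -33.8, 37.4], [79.9, 37.4, 37.4]] z6 [[79.7, -34.4, 53.4], [79.6, 36.9, 53.4]]
135 [[73.4, -28.8, -10.3], [73.4, 31.6, -10.3]]
150 [[67.8, -28.5, -10.3], [67.8, 31.6, -10.3]]
200 [[47.9, 25.2, -10.3], [47.9, 31.3, -10.3]]
230 [[34.9, -29.2, -10.3], [34.9, 31.5, -10.3]]
```

```bash
python3 -m handwheel '[{"tx":-0.03,"ty":0,"tz":0.1,"wx":0,"wy":0,"wz":0,"hand":55},{"tx":0,"ty":0,"tz":0.12,"wx":0,"wy":0,"wz":0,"hand":55},{"tx":0,"ty":0,"tz":0.12,"wx":0,"wy":0,"wz":0,"hand":55},{"tx":0,"ty":0,"tz":0.12,"wx":0,"wy":0,"wz":0,"hand":55},{"tx":0,"ty":0,"tz":0.1,"wx":0,"wy":0,"wz":0,"hand":55},{"tx":0,"ty":0,"tz":0.06,"wx":0,"wy":0,"wz":0,"hand":55},{"tx":0,"ty":0,"tz":0.02,"wx":0,"wy":0,"wz":0,"hand":55},{"tx":0,"ty":0,"tz":0,"wx":0,"wy":0,"wz":0,"hand":55}]'
python3 -m handwheel '[{"tx":0,"ty":0,"tz":0.03,"wx":0,"wy":0,"wz":0,"hand":55},{"tx":0,"ty":0,"tz":0,"wx":0,"wy":0,"wz":0,"hand":55}]'
```

```text
time_s: 9.83
ee_pos: [0.5529, -0.2081, 0.0398]
orientation: [-3.094, 0.543, 0.0]
ft_force: [-0.7, 1.4, -7.2]
grip_width: 0.0629
grip_force: 70.0
time_s: 10.0
ee_pos: [0.553, -0.2082, 0.0391]
orientation: [3.094, -0.543, 0.0]
ft_force: [-0.3, 0.2, -7.9]
grip_width: 0.0628
grip_force: 70.0
```

```bash
python3 -m handwheel '[{"tx":0,"ty":0,"tz":0.03,"wx":0,"wy":0,"wz":0,"hand":55},{"tx":0,"ty":0,"tz":0.02,"wx":0,"wy":0,"wz":0,"hand":55},{"tx":0,"ty":0,"tz":0,"wx":0,"wy":0,"wz":0,"hand":55}]'
python3 -m handwheel '[{"tx":0,"ty":0,"tz":0.03,"wx":0,"wy":0,"wz":0,"hand":55},{"tx":0,"ty":0,"tz":0,"wx":0,"wy":0,"wz":0,"hand":55}]'
```

```text
time_s: 10.25
ee_pos: [0.5531, -0.2081, 0.0378]
orientation: [-3.094, 0.543, -0.0]
ft_force: [-1.6, 0.2, -2.6]
grip_width: 0.0628
grip_force: 70.4
time_s: 10.42
ee_pos: [0.553, -0.2082, 0.0377]
orientation: [-3.094, 0.543, -0.0]
ft_force: [-7.2, 3.3, 15.9]
grip_width: 0.0631
grip_force: 72.8
```

Contact came at TCP z = 0.0377, exactly where home was expected. Now I'll let go, rise and look.

```bash
python3 -m handwheel '[{"tx":0,"ty":0,"tz":-0.04,"wx":0,"wy":0,"wz":0,"hand":66},{"tx":0,"ty":0,"tz":0,"wx":0,"wy":0,"wz":0,"hand":70},{"tx":0,"ty":0,"tz":0,"wx":0,"wy":0,"wz":0,"hand":78},{"tx":0,"ty":0,"tz":0,"wx":0,"wy":0,"wz":0,"hand":85},{"tx":0,"ty":0,"tz":0,"wx":0,"wy":0,"wz":0,"hand":85},{"tx":0,"ty":0,"tz":0,"wx":0,"wy":0,"wz":0,"hand":85},{"tx":0,"ty":0,"tz":-0.3,"wx":0,"wy":0,"wz":0,"hand":85},{"tx":0,"ty":0,"tz":-0.7,"wx":0,"wy":0,"wz":0,"hand":85}]'
python3 -m handwheel '[{"tx":0,"ty":0,"tz":-0.8,"wx":0,"wy":0,"wz":0,"hand":85},{"tx":0,"ty":0,"tz":-0.9,"wx":0,"wy":0,"wz":0,"hand":85},{"tx":0,"ty":0,"tz":-0.9,"wx":0,"wy":0,"wz":0,"hand":85},{"tx":0,"ty":0,"tz":-0.5,"wx":0,"wy":0,"wz":0,"hand":85},{"tx":0,"ty":0,"tz":0,"wx":0,"wy":0,"wz":0,"hand":85},{"tx":0,"ty":0,"tz":0,"wx":0,"wy":0,"wz":0,"hand":85},{"tx":0,"ty":0,"tz":0,"wx":0,"wy":0,"wz":0,"hand":85}]'
python3 - <<'E'
from h import *
go(.553,-.208,.17,-110)
im=r.camera("wrist");np.savez("home.npz",im=im,**dict(zip("KDRt",cal("wrist"))))
cv2.imwrite("pics/home.png",cv2.resize(im,None,fx=1.4,fy=1.4)[...,::-1])
E
```

```text
time_s: 11.08
ee_pos: [0.5517, -0.2077, 0.0666]
orientation: [-3.094, 0.542, 0.006]
ft_force: [-0.7, -0.2, 0.3]
grip_width: 0.0854
grip_force: 0.0
time_s: 11.67
ee_pos: [0.5527, -0.208, 0.1607]
orientation: [-3.094, 0.543, 0.001]
ft_force: [-0.4, 0.9, -0.9]
grip_width: 0.0849
grip_force: 0.0
now [ 0.5527 -0.208   0.1607] yaw y -109.89 tilt [-4.e-04  2.e-04 -1.e+00] t 11.67 F [-0.4  0.9 -0.9] w 0.0849 q7 -1.65
shift first: [ 0.01  -0.003 -0.312]
wz 0.022 alt -35.98
shift after turn: [ 0.01  -0.003 -0.312]
```

View pics/home.png

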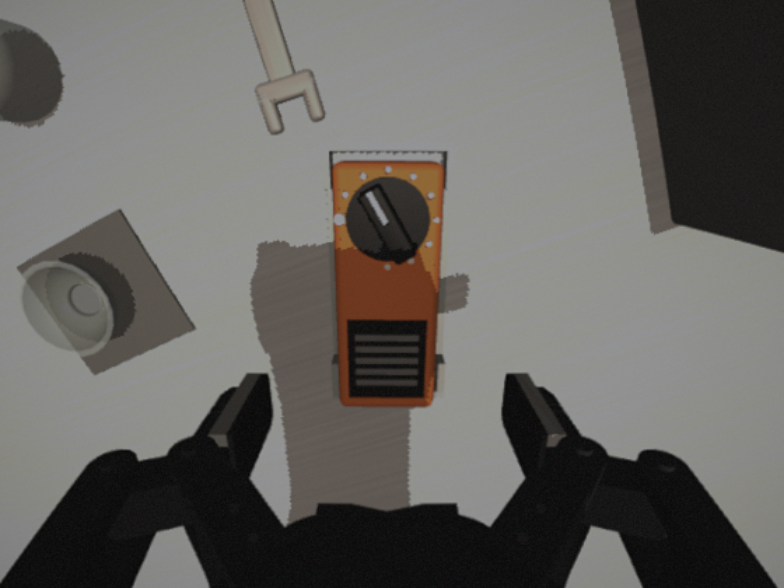

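The charger lies home between the walls with the dial at (388,219) and the pointer at click 2. I'll work out the dial axis and the turn.

```bash
python3 - <<'E'
from h import *
d=np.load("home.npz");c=[d[k] for k in "KDRt"];s=r.sense();R=Ro.from_rotvec(s["orientation"]).as_matrix()
g=cv2.cvtColor(d["im"],cv2.COLOR_RGB2HSV)
m=np.zeros(g.shape[:2],np.uint8);m[115:200,235:320]=(cv2.inRange(g,(0,0,0),(180,255,75))[115:200,235:320])
k=big(cv2.morphologyEx(m,cv2.MORPH_OPEN,np.ones((9,9))));print(cv2.minEnclosingCircle(k),cv2.fitEllipse(k))
e=cv2.fitEllipse(k)[0];print("disc in tool mm",((cast(c,[e],.051)-s["ee_pos"])@R*1000).round(1))
go(.5981,-.2245,.1607,100.1)
E
```

```text
((277.9838562011719, 157.01612854003906), 31.059890747070312) ((277.9322204589844, 157.89581298828125), (55.91545104980469, 59.875125885009766), 35.13239669799805)
disc in tool mm [[ 46.2   2.3 109.2]]
now [ 0.5525 -0.208   0.1603] yaw y -109.89 tilt [-1.1e-03  3.0e-04 -1.0e+00] t 11.72 F [ 0.5 -0.7 -1.1] w 0.0848 q7 -1.65
shift first: [ 1.615  0.    -0.016]
wz -5.999 alt 30.0
shift after turn: [ 1.399  0.808 -0.016]
```

```bash
python3 -m handwheel '[{"tx":0.8,"ty":0,"tz":0,"wx":0,"wy":0,"wz":0,"hand":60},{"tx":0.78,"ty":0,"tz":0,"wx":0,"wy":0,"wz":0,"hand":50},{"tx":0,"ty":0,"tz":0,"wx":0,"wy":0,"wz":-1,"hand":45},{"tx":0,"ty":0,"tz":0,"wx":0,"wy":0,"wz":-1,"hand":45},{"tx":0,"ty":0,"tz":0,"wx":0,"wy":0,"wz":-1,"hand":45},{"tx":0,"ty":0,"tz":0,"wx":0,"wy":0,"wz":-1,"hand":45},{"tx":0,"ty":0,"tz":0,"wx":0,"wy":0,"wz":-1,"hand":45},{"tx":0,"ty":0,"tz":0,"wx":0,"wy":0,"wz":-1,"hand":45}]'
python3 -m handwheel '[{"tx":0,"ty":0,"tz":0,"wx":0,"wy":0,"wz":-1,"hand":45},{"tx":0,"ty":0,"tz":0,"wx":0,"wy":0,"wz":-1,"hand":45},{"tx":0,"ty":0,"tz":0,"wx":0,"wy":0,"wz":-1,"hand":45},{"tx":0,"ty":0,"tz":0,"wx":0,"wy":0,"wz":-1,"hand":45},{"tx":0,"ty":0,"tz":0,"wx":0,"wy":0,"wz":-1,"hand":45},{"tx":0,"ty":0,"tz":0,"wx":0,"wy":0,"wz":-1,"hand":45},{"tx":0,"ty":0,"tz":0,"wx":0,"wy":0,"wz":-1,"hand":45},{"tx":0,"ty":0,"tz":0,"wx":0,"wy":0,"wz":-1,"hand":45}]'
python3 -m handwheel '[{"tx":0,"ty":0,"tz":0,"wx":0,"wy":0,"wz":-1,"hand":45},{"tx":0,"ty":0,"tz":0,"wx":0,"wy":0,"wz":-1,"hand":45},{"tx":0,"ty":0,"tz":0,"wx":0,"wy":0,"wz":-1,"hand":45},{"tx":0,"ty":0,"tz":0,"wx":0,"wy":0,"wz":-1,"hand":45},{"tx":0,"ty":0,"tz":0,"wx":0,"wy":0,"wz":-1,"hand":45},{"tx":0,"ty":0,"tz":0,"wx":0,"wy":0,"wz":-1,"hand":45},{"tx":0,"ty":0,"tz":0,"wx":0,"wy":0,"wz":-1,"hand":45},{"tx":0,"ty":0,"tz":0,"wx":0,"wy":0,"wz":-1,"hand":45}]'
python3 -m handwheel '[{"tx":0,"ty":0,"tz":0,"wx":0,"wy":0,"wz":-1,"hand":45},{"tx":0,"ty":0,"tz":0,"wx":0,"wy":0,"wz":-1,"hand":45},{"tx":0,"ty":0,"tz":0,"wx":0,"wy":0,"wz":-1,"hand":45},{"tx":0,"ty":0,"tz":0,"wx":0,"wy":0,"wz":-1,"hand":45},{"tx":0,"ty":0,"tz":0,"wx":0,"wy":0,"wz":-1,"hand":45},{"tx":0,"ty":0,"tz":0,"wx":0,"wy":0,"wz":-1,"hand":45},{"tx":0,"ty":0,"tz":0,"wx":0,"wy":0,"wz":-1,"hand":45},{"tx":0,"ty":0,"tz":0,"wx":0,"wy":0,"wz":-1,"hand":45}]'
python3 -m handwheel '[{"tx":0,"ty":0,"tz":0,"wx":0,"wy":0,"wz":-1,"hand":45},{"tx":0,"ty":0,"tz":0,"wx":0,"wy":0,"wz":-1,"hand":45},{"tx":0,"ty":0,"tz":0,"wx":0,"wy":0,"wz":-1,"hand":45},{"tx":0,"ty":0,"tz":0,"wx":0,"wy":0,"wz":-1,"hand":45},{"tx":0,"ty":0,"tz":0,"wx":0,"wy":0,"wz":-1,"hand":45},{"tx":0,"ty":0,"tz":0,"wx":0,"wy":0,"wz":-1,"hand":45},{"tx":0,"ty":0,"tz":0,"wx":0,"wy":0,"wz":-1,"hand":45},{"tx":0,"ty":0,"tz":0,"wx":0,"wy":0,"wz":-1,"hand":45}]'
python3 -m handwheel '[{"tx":0,"ty":0,"tz":0,"wx":0,"wy":0,"wz":-1,"hand":45},{"tx":0,"ty":0,"tz":0,"wx":0,"wy":0,"wz":-1,"hand":45},{"tx":0,"ty":0,"tz":0,"wx":0,"wy":0,"wz":-1,"hand":45},{"tx":0,"ty":0,"tz":0,"wx":0,"wy":0,"wz":-1,"hand":45},{"tx":0,"ty":0,"tz":0,"wx":0,"wy":0,"wz":0,"hand":45},{"tx":0,"ty":0,"tz":0,"wx":0,"wy":0,"wz":0,"hand":45},{"tx":0,"ty":0,"tz":0,"wx":0,"wy":0,"wz":0,"hand":45}]'
python3 - <<'E'
from h import *
go(.5976,-.2245,.075,100.1)
im=r.camera("wrist");np.savez("dial.npz",im=im,**dict(zip("KDRt",cal("wrist"))))
cv2.imwrite("pics/dial.png",cv2.resize(im,None,fx=1.4,fy=1.4)[...,::-1])
E
```

```text
time_s: 12.38
ee_pos: [0.5971, -0.2241, 0.1598]
orientation: [-3.128, -0.283, 0.003]
ft_force: [-0.1, 0.3, 0.2]
grip_width: 0.0451
grip_force: 0.0
time_s: 13.05
ee_pos: [0.5971, -0.2241, 0.1598]
orientation: [-2.842, -1.336, 0.002]
ft_force: [-0.1, 0.1, -0.2]
grip_width: 0.0451
grip_force: 0.0
time_s: 13.72
ee_pos: [0.5971, -0.2241, 0.1598]
orientation: [-2.213, -2.227, 0.001]
ft_force: [1.5, -0.5, 0.1]
grip_width: 0.0454
grip_force: 0.0
time_s: 14.38
ee_pos: [0.5971, -0.2241, 0.1598]
orientation: [-1.318, -2.85, -0.0]
ft_force: [-0.9, -0.0, 0.3]
grip_width: 0.0449
grip_force: 0.0
time_s: 15.05
ee_pos: [0.5971, -0.2241, 0.1598]
orientation: [-0.264, -3.129, -0.002]
ft_force: [-0.2, 0.7, 1.0]
grip_width: 0.0449
grip_force: 0.0
time_s: 15.63
ee_pos: [0.5973, -0.2242, 0.1604]
orientation: [0.272, -3.129, -0.001]
ft_force: [-0.0, 0.2, 0.5]
grip_width: 0.0452
grip_force: 0.0
now [ 0.5973 -0.2242  0.1604] yaw y 99.93 tilt [-7.e-04  6.e-04 -1.e+00] t 15.63 F [-0.   0.2  0.5] w 0.0452 q7 1.48
shift first: [-0.009 -0.015  2.845]
wz -0.034 alt 35.97
shift after turn: [-0.009 -0.015  2.845]
```

View pics/dial.png

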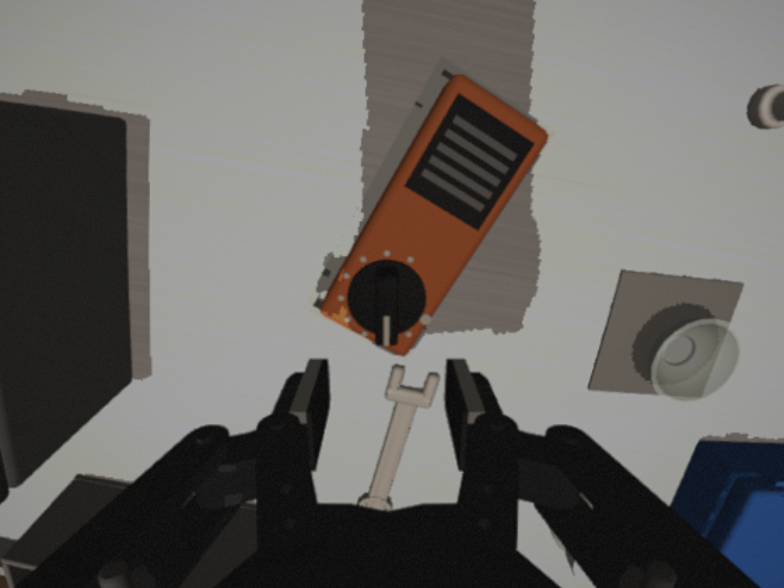

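The bar shows vertical at column 387, centred between the open pads and square to the finger line. I'll descend and grip it.

```bash
python3 -m handwheel '[{"tx":0,"ty":0,"tz":0.5,"wx":0,"wy":0,"wz":0,"hand":45},{"tx":0,"ty":0,"tz":0.7,"wx":0,"wy":0,"wz":0,"hand":45},{"tx":0,"ty":0,"tz":0.7,"wx":0,"wy":0,"wz":0,"hand":45},{"tx":0,"ty":0,"tz":0.5,"wx":0,"wy":0,"wz":0,"hand":45},{"tx":0,"ty":0,"tz":0.3,"wx":0,"wy":0,"wz":0,"hand":45},{"tx":0,"ty":0,"tz":0.13,"wx":0,"wy":0,"wz":0,"hand":45},{"tx":0,"ty":0,"tz":0,"wx":0,"wy":0,"wz":0,"hand":45},{"tx":0,"ty":0,"tz":0,"wx":0,"wy":0,"wz":0,"hand":45}]'
python3 -m handwheel '[{"tx":0,"ty":0,"tz":0,"wx":0,"wy":0,"wz":0,"hand":38},{"tx":0,"ty":0,"tz":0,"wx":0,"wy":0,"wz":0,"hand":30},{"tx":0,"ty":0,"tz":0,"wx":0,"wy":0,"wz":0,"hand":24},{"tx":0,"ty":0,"tz":0,"wx":0,"wy":0,"wz":0,"hand":18},{"tx":0,"ty":0,"tz":0,"wx":0,"wy":0,"wz":0,"hand":15},{"tx":0,"ty":0,"tz":0,"wx":0,"wy":0,"wz":0,"hand":12},{"tx":0,"ty":0,"tz":0,"wx":0,"wy":0,"wz":0,"hand":10},{"tx":0,"ty":0,"tz":0,"wx":0,"wy":0,"wz":0,"hand":10}]'
```

```text
time_s: 16.35
ee_pos: [0.5979, -0.2242, 0.0766]
orientation: [-0.276, 3.129, -0.0]
ft_force: [-0.6, -0.3, -0.1]
grip_width: 0.0454
grip_force: 0.0
time_s: 17.02
ee_pos: [0.5976, -0.2244, 0.0764]
orientation: [-0.276, 3.129, -0.001]
ft_force: [-1.8, -0.6, 7.1]
grip_width: 0.0113
grip_force: 58.5
```

```bash
python3 -m handwheel '[{"tx":0,"ty":0,"tz":0,"wx":0,"wy":0,"wz":0.8,"hand":10},{"tx":0,"ty":0,"tz":0,"wx":0,"wy":0,"wz":0.8,"hand":10},{"tx":0,"ty":0,"tz":0,"wx":0,"wy":0,"wz":0.8,"hand":10},{"tx":0,"ty":0,"tz":0,"wx":0,"wy":0,"wz":0.8,"hand":10},{"tx":0,"ty":0,"tz":0,"wx":0,"wy":0,"wz":0.8,"hand":10},{"tx":0,"ty":0,"tz":0,"wx":0,"wy":0,"wz":0.8,"hand":10},{"tx":0,"ty":0,"tz":0,"wx":0,"wy":0,"wz":0.6,"hand":10},{"tx":0,"ty":0,"tz":0,"wx":0,"wy":0,"wz":0.6,"hand":10}]'
python3 - <<'E'
from h import *
go(.5976,-.2245,.0764,70.1);print(r.sense()["torque"])
im=r.camera("wrist")
cv2.imwrite("pics/turn.png",cv2.resize(im,None,fx=1.4,fy=1.4)[...,::-1])
E
```

```text
time_s: 17.68
ee_pos: [0.5976, -0.2246, 0.0764]
orientation: [0.547, 3.093, -0.001]
ft_force: [-2.2, -1.2, 5.0]
grip_width: 0.0118
grip_force: 58.6
now [ 0.5976 -0.2246  0.0764] yaw y 69.94 tilt [ 2.e-04 -7.e-04 -1.e+00] t 17.68 F [-2.2 -1.2  5. ] w 0.0118 q7 0.96
shift first: [ 0.001  0.003 -0.   ]
wz -0.033 alt 35.97
shift after turn: [ 0.001  0.003 -0.   ]
[-0.38785881  0.38288896  0.06432761]
```

View pics/turn.png

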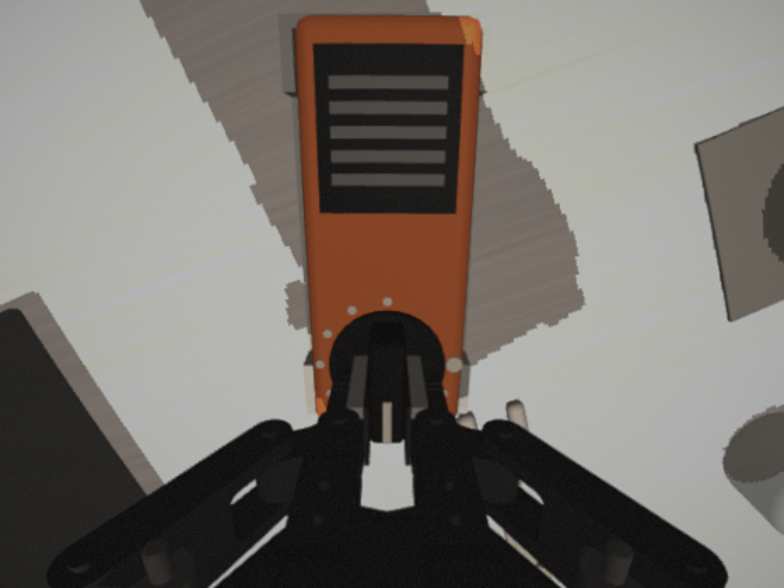

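This shows the dial now at click 3 with the bar held firmly and the charger still straight in the cradle. By my count that was picture 11, one over the limit of 10, so I'll use only numbers from here. I'll turn the remaining 90°.

```bash
python3 -m handwheel '[{"tx":0,"ty":0,"tz":0,"wx":0,"wy":0,"wz":0.8,"hand":10},{"tx":0,"ty":0,"tz":0,"wx":0,"wy":0,"wz":0.8,"hand":10},{"tx":0,"ty":0,"tz":0,"wx":0,"wy":0,"wz":0.8,"hand":10},{"tx":0,"ty":0,"tz":0,"wx":0,"wy":0,"wz":0.8,"hand":10},{"tx":0,"ty":0,"tz":0,"wx":0,"wy":0,"wz":0.8,"hand":10},{"tx":0,"ty":0,"tz":0,"wx":0,"wy":0,"wz":0.8,"hand":10},{"tx":0,"ty":0,"tz":0,"wx":0,"wy":0,"wz":0.8,"hand":10},{"tx":0,"ty":0,"tz":0,"wx":0,"wy":0,"wz":0.8,"hand":10}]'
python3 -m handwheel '[{"tx":0,"ty":0,"tz":0,"wx":0,"wy":0,"wz":0.8,"hand":10},{"tx":0,"ty":0,"tz":0,"wx":0,"wy":0,"wz":0.8,"hand":10},{"tx":0,"ty":0,"tz":0,"wx":0,"wy":0,"wz":0.8,"hand":10},{"tx":0,"ty":0,"tz":0,"wx":0,"wy":0,"wz":0.8,"hand":10},{"tx":0,"ty":0,"tz":0,"wx":0,"wy":0,"wz":0.8,"hand":10},{"tx":0,"ty":0,"tz":0,"wx":0,"wy":0,"wz":0.8,"hand":10},{"tx":0,"ty":0,"tz":0,"wx":0,"wy":0,"wz":0.8,"hand":10},{"tx":0,"ty":0,"tz":0,"wx":0,"wy":0,"wz":0.8,"hand":10}]'
python3 -m handwheel '[{"tx":0,"ty":0,"tz":0,"wx":0,"wy":0,"wz":0.8,"hand":10},{"tx":0,"ty":0,"tz":0,"wx":0,"wy":0,"wz":0.8,"hand":10},{"tx":0,"ty":0,"tz":0,"wx":0,"wy":0,"wz":0.8,"hand":10},{"tx":0,"ty":0,"tz":0,"wx":0,"wy":0,"wz":0.8,"hand":10},{"tx":0,"ty":0,"tz":0,"wx":0,"wy":0,"wz":0.8,"hand":10},{"tx":0,"ty":0,"tz":0,"wx":0,"wy":0,"wz":0.8,"hand":10},{"tx":0,"ty":0,"tz":0,"wx":0,"wy":0,"wz":0.4,"hand":10},{"tx":0,"ty":0,"tz":0,"wx":0,"wy":0,"wz":0,"hand":10}]'
python3 - <<'E'
from h import *
go(.5976,-.2245,.0764,-19.9);print(r.sense()["torque"])
E
```

```text
time_s: 18.4
ee_pos: [0.5975, -0.2247, 0.0764]
orientation: [1.378, 2.823, -0.001]
ft_force: [-3.4, -2.5, 5.4]
grip_width: 0.0116
grip_force: 59.2
time_s: 19.07
ee_pos: [0.5973, -0.2248, 0.0763]
orientation: [2.103, 2.334, -0.001]
ft_force: [-3.7, -1.9, 7.2]
grip_width: 0.0111
grip_force: 59.3
time_s: 19.73
ee_pos: [0.5972, -0.2248, 0.0764]
orientation: [2.573, 1.802, -0.002]
ft_force: [-4.9, -2.7, 9.0]
grip_width: 0.0115
grip_force: 59.4
now [ 0.5972 -0.2248  0.0764] yaw y -19.99 tilt [-7.e-04 -9.e-04 -1.e+00] t 19.73 F [-4.9 -2.7  9. ] w 0.0115 q7 -0.35
shift first: [ 0.014  0.01  -0.001]
wz -0.018 alt 35.98
shift after turn: [ 0.014  0.01  -0.001]
[-0.60542193  0.99378938 -0.02579539]
```

```bash
python3 -m handwheel '[{"tx":0,"ty":0,"tz":0,"wx":0,"wy":0,"wz":0,"hand":16},{"tx":0,"ty":0,"tz":0,"wx":0,"wy":0,"wz":0,"hand":22},{"tx":0,"ty":0,"tz":0,"wx":0,"wy":0,"wz":0,"hand":32},{"tx":0,"ty":0,"tz":0,"wx":0,"wy":0,"wz":0,"hand":45},{"tx":0,"ty":0,"tz":0,"wx":0,"wy":0,"wz":0,"hand":45},{"tx":0,"ty":0,"tz":0,"wx":0,"wy":0,"wz":0,"hand":45},{"tx":0,"ty":0,"tz":-0.3,"wx":0,"wy":0,"wz":0,"hand":45},{"tx":0,"ty":0,"tz":-0.7,"wx":0,"wy":0,"wz":0,"hand":45}]'
python3 -m handwheel '[{"tx":0,"ty":0,"tz":-0.7,"wx":0,"wy":0,"wz":0,"hand":60},{"tx":0,"ty":0,"tz":-0.7,"wx":0,"wy":0,"wz":0,"hand":70},{"tx":0,"ty":0,"tz":-0.7,"wx":0,"wy":0,"wz":0,"hand":80},{"tx":0,"ty":0,"tz":-0.7,"wx":0,"wy":0,"wz":0,"hand":85},{"tx":0,"ty":0,"tz":-0.3,"wx":0,"wy":0,"wz":0,"hand":85},{"tx":0,"ty":0,"tz":0,"wx":0,"wy":0,"wz":0,"hand":85},{"tx":0,"ty":0,"tz":0,"wx":0,"wy":0,"wz":0,"hand":85},{"tx":0,"ty":0,"tz":0,"wx":0,"wy":0,"wz":0,"hand":85}]'
python3 - <<'E'
from h import *
im=r.camera("wrist");c=cal("wrist");s=r.sense();print(s["ee_pos"],s["ft_force"])
# white blobs (pointer at z .073, dots at z .048) near dial
o=proj(c,[[.5972,-.2248,.051]])[0];print("axis px",o.round())
h=cv2.cvtColor(im,cv2.COLOR_RGB2HSV)
m=cv2.inRange(h,(0,0,105),(180,70,255))
yy,xx=np.mgrid[:420,:560];m[(xx-o[0])**2+(yy-o[1])**2>60**2]=0
n,_,st,ce=cv2.connectedComponentsWithStats(m)
L=np.radians(-19.9);B=np.array([[np.cos(L),np.sin(L)],[-np.sin(L),np.cos(L)]])
for i in range(1,n):
    if 3<st[i,4]<400:
        P=[(cast(c,[ce[i]],z)[0,:2]-[.5972,-.2248])@B.T*1000 for z in(.048,.073)]
        print("area",st[i,4],st[i,2:4],"charger frame z48",P[0].round(1),"z73",P[1].round(1))
K=cv2.morphologyEx(orange(im),cv2.MORPH_CLOSE,np.ones((9,9)));q=big(K).reshape(-1,2)
print("charger rect",cv2.minAreaRect(cast(c,q,.048)[:,:2].astype(np.float32)))
E
```

```text
time_s: 20.4
ee_pos: [0.5963, -0.2238, 0.1046]
orientation: [-2.569, -1.803, 0.003]
ft_force: [-0.9, 0.1, 0.8]
grip_width: 0.0452
grip_force: 0.0
time_s: 21.07
ee_pos: [0.597, -0.2241, 0.198]
orientation: [-2.571, -1.804, 0.001]
ft_force: [-0.2, -0.1, -0.8]
grip_width: 0.085
grip_force: 0.0
[ 0.59701186 -0.22412039  0.1978294 ] [-0.24220166 -0.52393522  0.05413576]
axis px [278. 200.]
area 14 [4 9] charger frame z48 [-6.1 51.6] z73 [-5.6 54.5]
area 4 [2 3] charger frame z48 [ 7.7 54.6] z73 [ 6.9 57.1]
area 67 [16  8] charger frame z48 [20.9 49.8] z73 [18.9 52.8]
area 4 [3 4] charger frame z48 [-20.   48.9] z73 [-18.3  52. ]
area 4 [2 4] charger frame z48 [-16.5  49.8] z73 [-15.1  52.9]
area 7 [3 5] charger frame z48 [ 4.7 49.4] z73 [ 4.1 52.4]
area 4 [2 2] charger frame z48 [-25.  49.] z73 [-22.9  52. ]
area 137 [20  9] charger frame z48 [30.2 40.6] z73 [27.3 44.4]
area 7 [3 7] charger frame z48 [40.7 29.9] z73 [36.9 34.8]
area 33 [7 6] charger frame z48 [-0.9 27.6] z73 [-0.9 32.6]
area 7 [3 5] charger frame z48 [39.8 24.9] z73 [36.  30.2]
area 4 [2 2] charger frame z48 [13.  23.7] z73 [11.7 29.1]
area 7 [3 3] charger frame z48 [22.9 13.5] z73 [20.7 19.8]
area 7 [3 3] charger frame z48 [-28.8  -0.2] z73 [-26.3   7.4]
area 7 [3 3] charger frame z48 [26.8 -0.5] z73 [24.2  7.1]
area 4 [2 2] charger frame z48 [30.9 -2. ] z73 [28.   5.7]
area 5 [2 3] charger frame z48 [31.  -6.8] z73 [28.   1.4]
area 7 [3 3] charger frame z48 [-25.  -13.9] z73 [-22.8  -5. ]
area 10 [3 4] charger frame z48 [ 22.8 -14.4] z73 [20.6 -5.5]
area 6 [2 3] charger frame z48 [ 30.4 -16. ] z73 [27.5 -6.9]
area 6 [2 3] charger frame z48 [-15.1 -24.4] z73 [-13.8 -14.6]
area 10 [4 3] charger frame z48 [ 12.5 -24.4] z73 [ 11.2 -14.6]
charger rect ((0.553642988204956, -0.20435671508312225), (0.06648675352334976, 0.1564750373363495), 69.9018325805664)
```

```bash
python3 - <<'E'
from h import *
im=r.camera("wrist");c=cal("wrist")
g=cv2.cvtColor(im,cv2.COLOR_RGB2GRAY)
L=np.radians(-19.9);X=np.array([np.cos(L),np.sin(L)]);Y=np.array([-X[1],X[0]])
o=np.array([.5972,-.2248])-X*.001
for a in range(0,360,15):
    t=np.radians(a);d=Y*np.cos(t)+X*np.sin(t)   # clockwise from +y
    p=proj(c,[[*(o+d*k),.073] for k in(.006,.010,.014,.018)]).round().astype(int)
    print(a,g[p[:,1],p[:,0]],end=" ; ")
# line fit of pointer
q=proj(c,[[*o,.073]])[0].round().astype(int)
w=g[q[1]-26:q[1]+27,q[0]-26:q[0]+27];th=75
m=np.zeros_like(g);m[q[1]-18:q[1]+19,q[0]-18:q[0]+19]=(g[q[1]-18:q[1]+19,q[0]-18:q[0]+19]>th)*255
k=big(m);P=cast(c,k.reshape(-1,2),.073)[:,:2];rc=cv2.minAreaRect(P.astype(np.float32));print("\npointer",rc,"rel charger mm",((np.array(rc[0])-o)@X*1000).round(1),((np.array(rc[0])-o)@Y*1000).round(1))
E
```

```text
0 [19 19 20 20] ; 15 [19 17 16 15] ; 30 [20 21 15 18] ; 45 [16 14 21 17] ; 60 [15 23 19 15] ; 75 [15 21 17 17] ; 90 [16 20 20 16] ; 105 [15 15 19 19] ; 120 [17 15 17 58] ; 135 [ 16  21  16 101] ; 150 [ 16  14  15 109] ; 165 [96 16 15 19] ; 180 [114 114 114 114] ; 195 [81 37 15 18] ; 210 [21 16 14 69] ; 225 [ 9 15 16 79] ; 240 [16 17 17 61] ; 255 [13 17 17 25] ; 270 [15 21 20 15] ; 285 [13 19 20 21] ; 300 [23 20 15 15] ; 315 [21 17 17 19] ; 330 [19 14 14 20] ; 345 [14 19 18 15] ; 
pointer ((0.6026459336280823, -0.24087859690189362), (0.008714372292160988, 0.009990123100578785), 71.27415466308594) rel charger mm 11.6 -13.3
```

```bash
python3 -c "
from bench import r
print(r.sign_off())"
```

```text
the job is handed in; nothing more can be done
None
```

The charger is home in the cradle with its dial resting in the sixth click (pointer measured at 180° from the big dot), and the job was handed in at about 21 s; I viewed 11 pictures, one over the limit of 10.

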